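Put the hardness bench's blocks, mounts and anvil away

TASK

Clear the mixed handful off the bench into the holders behind it: each round steel reference block into the wooden case whose recess is made for its size, the two resin-mounted specimens into the two wells of the grey specimen tray (either way round), and the vee anvil into the square recess of its dark steel seat. Lower each one in rather than dropping it, so that it lies flat on the floor of its recess, and leave the folded loupe where it lies.

Things in the scene. Friction and masses are not known exactly. Their poses are not given: they have to be found in the camera images.
- large_block_centre (a point): larger round steel reference block, a disc 64 mm in diameter and 15 mm high (0.38 kg), lying flat; the point is its centre, half-way up (7.5 mm above its underside), z up
- small_block_centre (a point): smaller round steel reference block, a disc 50 mm in diameter and 15 mm high (0.23 kg), lying flat; the point is its centre, half-way up (7.5 mm above its underside), z up
- vee_anvil_centre (a point): vee anvil, a steel block 40 x 40 mm and 30 mm high (0.28 kg) with a V groove across its top along its own x axis; its two plain full-height faces look to its own +y and -y. The point is its centre, half-way up (15 mm above its underside), z up
- dark_mount_centre (a point): black resin-mounted specimen, a short cylinder 30 mm in diameter and 18 mm high (24 g), standing on its flat end; the point is its centre, half-way up (9 mm above its underside), z up
- pale_mount_centre (a point): cream resin-mounted specimen, a short cylinder 30 mm in diameter and 20 mm high (24 g), standing on its flat end; the point is its centre, half-way up (10 mm above its underside), z up
- large_case_recess (a point): larger wooden case: fixed flat hardwood case base, 94 x 94 x 10 mm, with one round recess 80 mm across and 6 mm deep, grey felt on its floor, a brass catch on its front edge. This point is the centre of the recess floor, 4 mm above the bench; z up, the rim is 6 mm above this point. The four holders stand two by two, in any order, turned up to 0.15 rad
- small_case_recess (a point): smaller wooden case: fixed flat hardwood case base, 80 x 80 x 10 mm, with one round recess 66 mm across and 6 mm deep, grey felt on its floor, a brass catch on its front edge. This point is the centre of the recess floor, 4 mm above the bench; z up, the rim is 6 mm above this point. The four holders stand two by two, in any order, turned up to 0.15 rad
- specimen_tray_mid (a point): grey plastic specimen tray, fixed, 112 mm (its own x) x 62 mm (its own y) x 10 mm, with two round wells 46 mm across and 6 mm deep, their centres 27 mm to either side of the tray's middle along its own x axis, dark rubber on their floors. This point is the middle of the tray at the level of the well floors, 4 mm above the bench; z up, the rim is 6 mm above it. The four holders stand two by two, in any order, turned up to 0.15 rad
- anvil_seat_recess (a point): dark steel anvil seat, fixed, a plate 84 x 84 x 10 mm with a screw at each corner and one square recess 56 x 56 mm, 6 mm deep, its sides along the seat's own x and y axes, rubber on its floor. This point is the centre of the recess floor, 4 mm above the bench; z up, the rim is 6 mm above it. The four holders stand two by two, in any order, turned up to 0.15 rad. The anvil goes in with its sides roughly along those of the recess, groove either way
- loupe_centre (a point): folded black loupe, 50 x 36 x 18 mm, lying loose beside the holders, to be left alone; the point is its centre, 9 mm above its underside

How it is judged (in metres and radians):
At the end, for the whole second after the job is handed in: Both blocks are centred within 12 mm and the vee anvil within 13.5 mm in their own recesses and the two mounts within 10 mm (along each tray axis) in the two wells, one in each; all five at rest and flat on the recess floors (height -3 to +2 mm, tilt under 0.06 rad) (horizontal distance between large_block_centre and large_case_recess below 0.012 m and z of large_block_centre in the frame of large_case_recess between 0.0045 and 0.0095 m and linear speed of each of large_block, small_block, vee_anvil, dark_mount, pale_mount below 0.02 m/s and angular speed of each of large_block, small_block, vee_anvil, dark_mount, pale_mount below 0.2 rad/s and angle between each of large_block_centre, small_block_centre, vee_anvil_centre, dark_mount_centre, pale_mount_centre's own z axis and vertical below 0.06 rad and horizontal distance between small_block_centre and small_case_recess below 0.012 m and z of small_block_centre in the frame of small_case_recess between 0.0045 and 0.0095 m and horizontal distance between vee_anvil_centre and anvil_seat_recess below 0.0135 m and z of vee_anvil_centre in the frame of anvil_seat_recess between 0.012 and 0.017 m and z of dark_mount_centre in the frame of specimen_tray_mid between 0.006 and 0.011 m and z of pale_mount_centre in the frame of specimen_tray_mid between 0.007 and 0.012 m and ((x of dark_mount_centre in the frame of specimen_tray_mid between 0.017 and 0.037 m and y of dark_mount_centre in the frame of specimen_tray_mid between -0.01 and 0.01 m and x of pale_mount_centre in the frame of specimen_tray_mid between -0.037 and -0.017 m and y of pale_mount_centre in the frame of specimen_tray_mid between -0.01 and 0.01 m) or (x of dark_mount_centre in the frame of specimen_tray_mid between -0.037 and -0.017 m and y of dark_mount_centre in the frame of specimen_tray_mid between -0.01 and 0.01 m and x of pale_mount_centre in the frame of specimen_tray_mid between 0.017 and 0.037 m and y of pale_mount_centre in the frame of specimen_tray_mid between -0.01 and 0.01 m))); the robot touches nothing.
It fails at once if a thing is dropped into its holder (it moves faster than 0.7 m/s within 20 mm above its resting place) ((horizontal distance between large_block_centre and large_case_recess below 0.02 m and z of large_block_centre in the frame of large_case_recess below 0.0275 m and linear speed of large_block above 0.7 m/s) or (horizontal distance between small_block_centre and small_case_recess below 0.02 m and z of small_block_centre in the frame of small_case_recess below 0.0275 m and linear speed of small_block above 0.7 m/s) or (horizontal distance between vee_anvil_centre and anvil_seat_recess below 0.02 m and z of vee_anvil_centre in the frame of anvil_seat_recess below 0.035 m and linear speed of vee_anvil above 0.7 m/s) or (horizontal distance between dark_mount_centre and specimen_tray_mid below 0.045 m and z of dark_mount_centre in the frame of specimen_tray_mid below 0.029 m and linear speed of dark_mount above 0.7 m/s) or (horizontal distance between pale_mount_centre and specimen_tray_mid below 0.045 m and z of pale_mount_centre in the frame of specimen_tray_mid below 0.03 m and linear speed of pale_mount above 0.7 m/s)).
It fails at once if the loupe is moved by more than 20 mm (distance of loupe_centre from where it was at the start of the episode above 0.02 m).
It also fails if it takes over 109 s, if anything falls off the work surface, if the arm or the gripper's body presses on something with over 40 N, if the wrist force passes 120 N, or if a joint passes its speed limit or range.

ROBOT

A 6-joint arm with a two-finger parallel gripper is mounted at the origin on a cart in front of the work surface, level with it; the furniture and walls round the work are solid. World frame = base frame: x ahead of the robot, y to its left, z up, the work surface at z = 0. Lengths are in mm, angles in degrees, forces in N, time in s.
With the tool pointing down it reaches from about 300 to 950 mm from the base axis. Payload 3.1 kg.
Tool frame: the origin (TCP) lies at the very end of the fingers, on their centre line; the grasp point (between the pads) lies 19 mm behind it (r.grasp_offset is the distance from the TCP to the grasp point, in mm); z points along the fingers, y is the line along which they close (so a half turn about z gives the same grasp; the last joint's range is limited). The gripper opens to 85 mm and grips with 20 to 120 N. Pads are 22 mm wide; open, the fingers measure 114 mm over their backs; the gripper's body (76 mm by 85 mm) begins 54 mm behind the grasp point. The pads swing forward as they close: fully open they stand 13 mm farther back than shut.
Start: joints at [-67.076, 17.653, 93.61, -0, 68.738, -3.994], TCP at [282.918, -557.305, 231.272] pointing down, gripper open.
Joint ranges: [-175.34, 175.34], [-45.06, 112.39], [2.9, 150.54], [-68.45, 248.45], [3.09, 151.38], [-168.51, 168.51]. Speed limits (degrees/s): [159.86, 159.86, 180, 180, 180, 180].

INTERFACE

Orientations are given as a 3x3 rotation matrix whose columns are the frame's x, y, z axes.
In Python, from plant import r, cams gives the robot as it stands.
- The arm moves only by the tool move_arm, never from a script. Its argument "targets" is a list of rows, each an object with "claw": the opening, from 0 (shut) to 1 (fully open); "offset": the shift along the tool's x, y, z in cm, a list of three; "spin": the turn about the tool's z in degrees. In form: [{"claw": claw, "offset": [x, y, z], "spin": spin}, ...]. A call has 1 to 20 rows; each row is the pose to reach, as a shift and turn from the pose commanded when the call began, along the tool's axes at that moment; what a row does not reach only later rows make up. A row lasts 1/8 s, in which the tool goes at most 62.5 mm and 10.7 degrees, less where a joint would pass 70% of its speed; a pose out of reach is approached as far as the arm can. A call with a gripper value outside its range is refused whole. The fingers move at their own pace and stop on an object; "grip_force" is the grip in N (left out, the last holds). Time passes only in rows, so rows that repeat a pose let the fingers close. It gives the time, the measured TCP pose, the force, the opening and the grip force at its end, in the units of the state.
- r.get_obs(): the state, without advancing time (a new reading comes with each control period).
- cams.camera(name): name is "scene" or "top"; returns a dict with "pixels" (384x512x3 uint8, red, green, blue), "depth" (384x512 float32, mm along the optical axis (not along the pixel's ray), 0 where there is no reading), "K" (3x3 intrinsics, pixels), "dist" ([k1, k2, p1, p2, k3] as OpenCV has them; the pictures are not rectified), "rvec" (rotation vector, rad) and "tvec" (3), from world to camera coordinates, as OpenCV has them. Camera axes: x right, y down, z forward; pixel columns grow to the right and rows downward; lengths in mm; the calibration is good to about 2 mm. A picture is of the moment at which its call begins.
- r.close_job(): hands the job in; it is judged then, once.
Trained networks look in a picture, given as the dict that the camera call returned (one of the last four; its "shot" number tells which), for a name from the list of things; names that differ only in an ending like _2 or _b are one class to them, and where a whole thing is asked for, a point or a joint stands for the part that bears it (a point fixed in the world has none). Each returns a list of dicts, best first, with "confidence" (0 to 1); they miss things now and then, are a little off and sometimes report something else, mostly with a low value. They report only what shows in the picture. A call takes as long as a camera call.
- cams.find_in(picture, name): "at" ([x, y, z] in mm, in world coordinates, good to about 4 mm: the middle of the surface that is visible of it).
- cams.outline_of(picture, name): "mask" (384x512 bool, what is visible of it).
The state is a dict: "time": time; "joints": joint angles; "joint_velocities": joint speeds; "effort": joint torques, N m; "eef_pos": TCP position; "tool_rot": TCP orientation; "ft_force": force on the tool from outside, world axes, zero at the start; "wrist_torque": the same for the moment, N m; "width": opening from 0.0 (shut) to 1.0 (fully open); "grasp_force": force on a finger pad.
Only numpy, scipy, OpenCV 4.12 (cv2) and the standard library are available. Lean on these libraries where they do the work, as an engineer would, in place of code of your own. Each camera call takes 0.05 s, during which the arm holds its last target. There are 200 camera calls.

## Working session

There is one attempt and no reset: what is moved stays moved. The work goes in short steps, Python scripts to look and compute and a tool call to move; the robot and the scene stay as the last step left them, time stands still between calls to the robot, and variables do not carry over. Pictures are saved under pics/ and viewed, at most 17 in all, crops included, and the job is handed in when it is done.

Besides the shell and the picture viewer there is one more tool, called as name(argument=value, ...), one argument or row to a line, values as JSON. move_arm: Moves the arm, as the interface text tells. Its arguments: {"type":"object","properties":{"targets":{"type":"array","items":{"type":"object","properties":{"claw":{"type":"number"},"offset":{"type":"array","items":{"type":"number"}},"spin":{"type":"number"}}}},"grip_force":{"type":"number"}},"required":["targets"]}

```bash
mkdir -p pics; cat > h.py <<'E'
import numpy as np, cv2
from plant import r, cams
N=['large_block_centre','small_block_centre','vee_anvil_centre','dark_mount_centre','pale_mount_centre','large_case_recess','small_case_recess','specimen_tray_mid','anvil_seat_recess','loupe_centre']
def save(p,f): cv2.imwrite('pics/'+f,cv2.cvtColor(p['pixels'],cv2.COLOR_RGB2BGR))
def onplane(p,uv,z):
    R=cv2.Rodrigues(np.array(p['rvec'],float))[0];t=np.array(p['tvec'],float).ravel()
    n=cv2.undistortPoints(np.array(uv,float).reshape(-1,1,2),np.array(p['K'],float),np.array(p['dist'],float))[:,0]
    d=np.c_[n,np.ones(len(n))]@R; c=-R.T@t
    return c+d*((z-c[2])/d[:,2])[:,None]
E
python3 - <<'E'
from h import *
for c in ['top','scene']:
    p=cams.camera(c);save(p,c+'0.png')
    print(c, -cv2.Rodrigues(np.array(p['rvec'],float))[0].T@np.array(p['tvec'],float).ravel())
    for n in N:
        print(n,[(np.round(d['at'],0).tolist(),round(d['confidence'],2)) for d in cams.find_in(p,n)[:3]])
print(r.get_obs())
E
```

```text
top [ 450.11212573 -116.66477656  950.14527315]
large_block_centre [([444.0, -14.0, 14.0], 0.77)]
small_block_centre [([406.0, -187.0, 7.0], 0.62)]
vee_anvil_centre []
dark_mount_centre [([424.0, 66.0, 18.0], 0.63)]
pale_mount_centre [([428.0, -103.0, 28.0], 0.46), ([377.0, -268.0, 18.0], 0.45)]
large_case_recess [([682.0, 6.0, 3.0], 0.82), ([552.0, -120.0, 3.0], 0.51), ([420.0, 64.0, 16.0], 0.34)]
small_case_recess [([555.0, -118.0, 5.0], 0.65)]
specimen_tray_mid [([684.0, -116.0, 9.0], 0.75)]
anvil_seat_recess [([556.0, -5.0, 10.0], 0.75)]
loupe_centre [([572.0, -241.0, 19.0], 0.85)]
scene [-181.49627435 -461.44815409  707.59207242]
large_block_centre [([436.0, -9.0, 13.0], 0.7)]
small_block_centre [([403.0, -189.0, 14.0], 0.85), ([374.0, -274.0, 21.0], 0.62)]
vee_anvil_centre [([422.0, -114.0, 22.0], 0.93)]
dark_mount_centre [([371.0, -274.0, 22.0], 0.6), ([416.0, 59.0, 15.0], 0.55)]
pale_mount_centre []
large_case_recess [([674.0, 10.0, 3.0], 0.72)]
small_case_recess [([553.0, -120.0, 8.0], 0.96)]
specimen_tray_mid [([677.0, -117.0, 9.0], 0.71), ([418.0, 59.0, 16.0], 0.28)]
anvil
[... 202 characters left out ...]
20e+01, -3.99322826e+00]), 'joint_velocities': array([-0.03812609,  0.04552712,  0.0502247 ,  0.01585072,  0.03969779,
        0.04244756]), 'effort': array([ 9.33430715e-05, -4.15288568e+01, -2.77087355e+01,  4.20147057e-05,
        7.29054009e-04,  5.16987711e-06]), 'eef_pos': array([ 282.90599041, -557.28989747,  231.25402779]), 'tool_rot': array([[ 8.91664532e-01,  4.52696767e-01, -2.17543445e-05],
       [ 4.52696767e-01, -8.91664531e-01,  3.82194305e-05],
       [-2.09576482e-06, -4.39270320e-05, -9.99999999e-01]]), 'ft_force': array([-0.52177786, -0.25862174,  0.10061389]), 'wrist_torque': array([ 0.01584678, -0.02921175,  0.00068307]), 'grasp_force': 0.0, 'width': 0.9968241421652065}
```

View pics/top0.png

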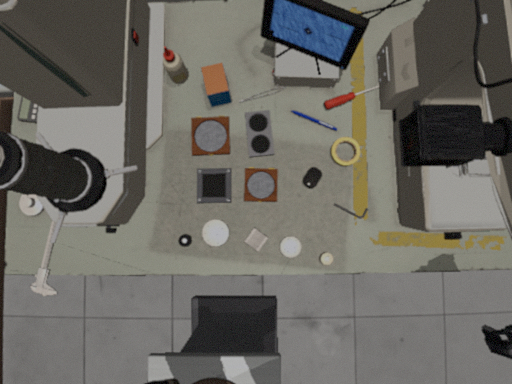

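View pics/scene0.png

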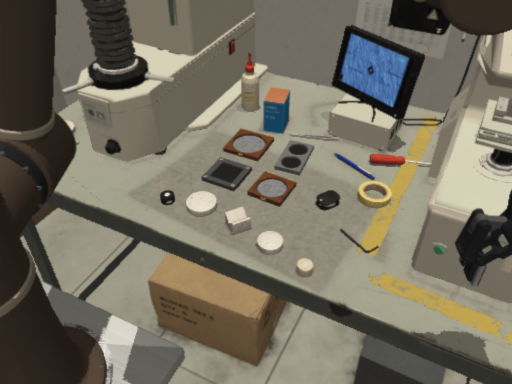

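```bash
cat > seg.py <<'E'
from h import *
Z=dict(zip(N,[15,15,30,18,20,10,10,10,10,18]))
p=cams.camera('top')
vis=cv2.resize(cv2.cvtColor(p['pixels'],cv2.COLOR_RGB2BGR)[105:275,170:340],None,fx=3.5,fy=3.5,interpolation=cv2.INTER_CUBIC)
for n in N:
    for d in cams.outline_of(p,n)[:2]:
        m=d['mask'].astype(np.uint8)
        cs=max(cv2.findContours(m,cv2.RETR_EXTERNAL,cv2.CHAIN_APPROX_NONE)[0],key=cv2.contourArea).astype(float)
        w=onplane(p,cs,Z[n])[:,:2].astype(np.float32)
        ys,xs=np.nonzero(m); c=onplane(p,np.c_[xs,ys],Z[n])[:,:2].mean(0)
        rc=cv2.minAreaRect(w)
        print(n,round(d['confidence'],2),'px',xs.mean().round(1),ys.mean().round(1),'cen',c.round(1),'rect',np.round(rc[0],1),np.round(rc[1],0),round(rc[2],1))
        cv2.drawContours(vis,[((cs+.5-[170,105])*3.5).astype(int)],-1,(0,255,0),1)
cv2.imwrite('pics/seg0.png',vis)
E
python3 seg.py
```

```text
large_block_centre 0.67 px 215.5 232.2 cen [444.2  -8.4] rect [444.7  -8.4] [65. 62.] 89.5
large_block_centre 0.42 px 311.8 177.3 cen [ 572.5 -241.1] rect [ 572.3 -241. ] [36. 54.] 62.0
small_block_centre 0.91 px 289.6 246.6 cen [ 408. -184.] rect [ 408.3 -183.8] [47. 46.] 25.5
small_block_centre 0.22 px 259.5 133.4 cen [ 682.8 -116.8] rect [ 683.6 -116.2] [113.  61.] 4.7
vee_anvil_centre 0.5 px 256.5 238.9 cen [ 427.6 -106.1] rect [ 427.6 -106.1] [39. 38.] 52.6
dark_mount_centre 0.65 px 184.8 239.9 cen [426.5  64.6] rect [426.4  65.4] [31. 28.] 89.6
dark_mount_centre 0.34 px 290.3 246.7 cen [ 407.9 -185.5] rect [ 408.1 -185.4] [47. 44.] 32.7
pale_mount_centre 0.44 px 326.0 258.4 cen [ 379.5 -268.5] rect [ 379.8 -268. ] [30. 25.] 44.0
large_case_recess 0.82 px 210.9 135.1 cen [682.    2.9] rect [682.9   3. ] [99. 94.] 0.4
small_case_recess 0.94 px 261.1 184.4 cen [ 557.7 -118.8] rect [ 557.6 -118.4] [78. 85.] 88.9
specimen_tray_mid 0.79 px 259.4 133.2 cen [ 684.5 -116.5] rect [ 684.9 -116.4] [114.  62.] 5.1
loupe_centre 0.85 px 312.0 176.9 cen [ 573.2 -241.1] rect [ 573.1 -240.7] [35. 50.] 62.1
loupe_centre 0.56 px 261.0 184.6 cen [ 556.4 -118.5] rect [ 556.4 -119.5] [81. 84.] 87.1
```

View pics/seg0.png

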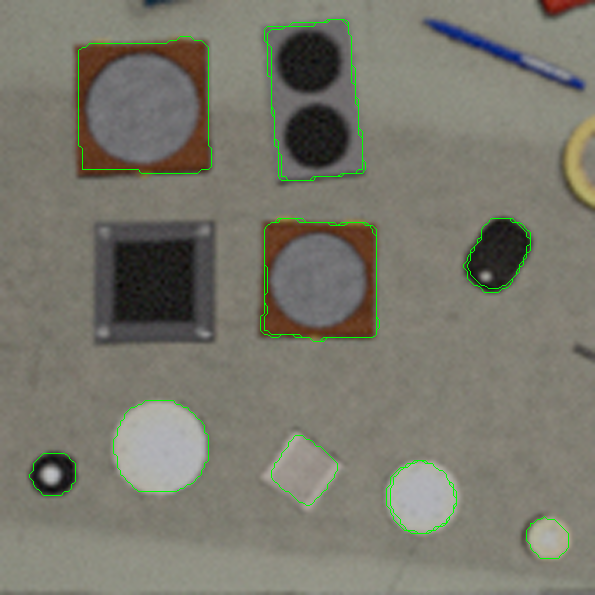

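```bash
cat >> h.py <<'E'
def go(pos,phi,gap=None):
    "offset cm & spin from present pose to world TCP pos, tool x yaw phi"
    o=r.get_obs(); R=np.array(o['tool_rot']); d=R.T@(np.array(pos,float)-o['eef_pos'])/10
    p0=np.degrees(np.arctan2(R[1,0],R[0,0]))
    print('off',d.round(2).tolist(),'spin',round((p0-phi+180)%360-180,1),'t',round(o['time'],2))
E
python3 - <<'E'
from h import *
def P(n,u,v,z): print(n,onplane(p,[[u/3.5+170-.3,v/3.5+105-.3]],z)[0].round(1))
p=cams.camera('top')
for a in [('LB',161,446,15),('SB',422,496,15),('DM',53,473,18),('PM',548,538,20),('anv',302,470,30),('Lrec',142,108,7),('Srec',319,281,7),('w1',310,61,7),('w2',317,136,7),('seat',155,282,7)]: P(*a)
g=cv2.cvtColor(p['pixels'],cv2.COLOR_RGB2BGR)
a=cv2.resize(g[222:257,238:273],(420,420),interpolation=cv2.INTER_CUBIC)
s=cams.camera('scene');gs=cv2.cvtColor(s['pixels'],cv2.COLOR_RGB2BGR)
b=cv2.resize(gs[203:238,220:255],(420,420),interpolation=cv2.INTER_CUBIC)
c=cv2.imread('pics/seg0.png')
cv2.imwrite('pics/anv.png',np.hstack([a,b][:1]+[b][:1])[:, :800])
# seat angle
hsv=g[162:208,190:238]; gray=cv2.cvtColor(hsv,cv2.COLOR_BGR2GRAY); m=(cv2.GaussianBlur(gray,(3,3),0)<45).astype(np.uint8)
cs=max(cv2.findContours(m,cv2.RETR_EXTERNAL,cv2.CHAIN_APPROX_NONE)[0],key=cv2.contourArea)
w=onplane(p,cs.astype(float)+[190,162],7)[:,:2].astype(np.float32); print('seat',cv2.minAreaRect(w))
# block tops in the open bench
hh=g[222:256,238:274]
go([444,-8,120],90)
E
```

```text
LB [444.3  -8.9  15. ]
SB [ 408.4 -185.6   15. ]
DM [426.8  64.6  18. ]
PM [ 379.4 -269.1   20. ]
anv [ 427.3 -104.9   30. ]
Lrec [681.5   4.8   7. ]
Srec [ 556.6 -118.2    7. ]
w1 [ 713.1 -114.2    7. ]
w2 [ 659.  -118.3    7. ]
seat [557.7  -4.2   7. ]
seat ((558.3760375976562, -2.9177722930908203), (51.46847915649414, 54.21937561035156), 89.7047348022461)
off [39.23, -41.69, 11.13] spin -63.1 t 1.75
```

View pics/anv.png

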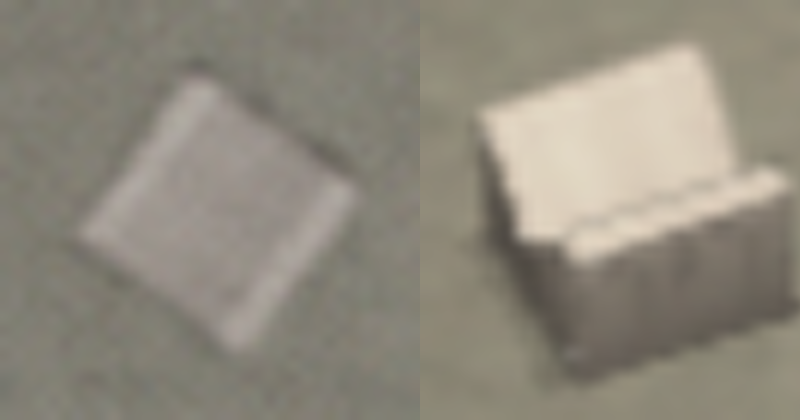

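move_arm(
  targets=[
    {"claw": 1,"offset": [39.2,-41.7,11],"spin": -63.1},
    {"claw": 1,"offset": [39.2,-41.7,11],"spin": -63.1},
    {"claw": 1,"offset": [39.2,-41.7,11],"spin": -63.1},
    {"claw": 1,"offset": [39.2,-41.7,11],"spin": -63.1},
    {"claw": 1,"offset": [39.2,-41.7,11],"spin": -63.1},
    {"claw": 1,"offset": [39.2,-41.7,11],"spin": -63.1},
    {"claw": 1,"offset": [39.2,-41.7,11],"spin": -63.1},
    {"claw": 1,"offset": [39.2,-41.7,11],"spin": -63.1},
    {"claw": 1,"offset": [39.2,-41.7,11],"spin": -63.1},
    {"claw": 1,"offset": [39.2,-41.7,11],"spin": -63.1},
    {"claw": 1,"offset": [39.2,-41.7,15],"spin": -63.1},
    {"claw": 1,"offset": [39.2,-41.7,17],"spin": -63.1},
    {"claw": 1,"offset": [39.2,-41.7,18.5],"spin": -63.1},
    {"claw": 1,"offset": [39.2,-41.7,18.5],"spin": -63.1},
  ],
  grip_force=50,
)

```text
time: 3.5
eef_pos: [442.9, -8.0, 45.5]
tool_rot: [[-0.0, 1.0, -0.002], [1.0, 0.0, 0.0], [0.0, -0.002, -1.0]]
ft_force: [-0.0, 0.1, 0.1]
width: 1.001
grasp_force: 0.0
```

```bash
python3 - <<'E'
from h import *
p=cams.camera('scene');g=cv2.cvtColor(p['pixels'],cv2.COLOR_RGB2BGR)
cv2.imwrite('pics/c1.png',cv2.resize(g[100:280,120:320],(800,720)[:1]+(600,) if 0 else (660,594)))
go([444,-8.5,0],90)
print(r.get_obs()['eef_pos'])
E
```

```text
off [-0.04, 0.03, 4.62] spin 0.0 t 3.55
[443.7117763   -8.15038227  46.24965623]
```

View pics/c1.png

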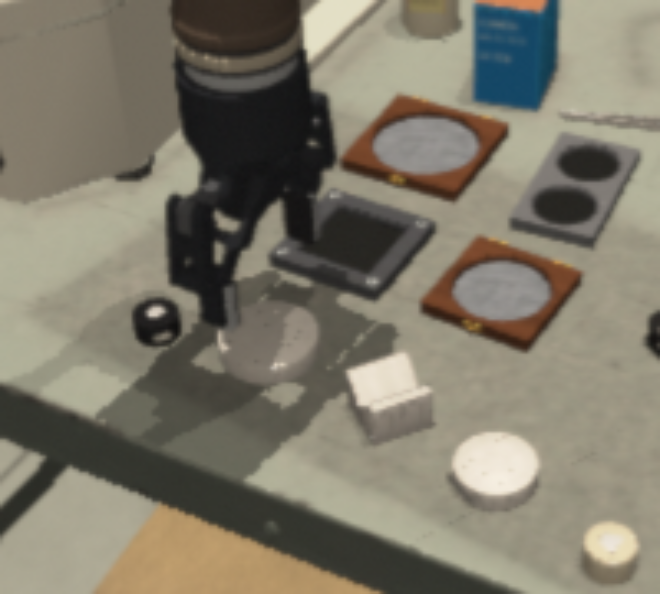

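move_arm(
  targets=[
    {"claw": 1,"offset": [0,0,2.5],"spin": 0},
    {"claw": 1,"offset": [0,0,4.8],"spin": 0},
    {"claw": 1,"offset": [0,0,4.8],"spin": 0},
    {"claw": 0.6,"offset": [0,0,4.8],"spin": 0},
    {"claw": 0.6,"offset": [0,0,4.8],"spin": 0},
    {"claw": 0.6,"offset": [0,0,4.8],"spin": 0},
    {"claw": 0.6,"offset": [0,0,4.8],"spin": 0},
    {"claw": 0.6,"offset": [0,0,4.8],"spin": 0},
  ],
  grip_force=60,
)

```text
time: 4.55
eef_pos: [444.1, -8.2, 0.1]
tool_rot: [[-0.0, 1.0, 0.0], [1.0, 0.0, -0.0], [-0.0, 0.0, -1.0]]
ft_force: [-4.0, -0.8, 9.3]
width: 0.709
grasp_force: 63.4
```

move_arm(
  targets=[
    {"claw": 0.6,"offset": [0,0,-1],"spin": 0},
    {"claw": 0.6,"offset": [0,0,-4],"spin": 0},
    {"claw": 0.6,"offset": [0,0,-8],"spin": 0},
    {"claw": 0.6,"offset": [0,0,-8],"spin": 0},
  ],
)

```text
time: 5.05
eef_pos: [447.4, -8.4, 81.8]
tool_rot: [[-0.0, 1.0, 0.009], [1.0, 0.0, -0.001], [-0.001, 0.009, -1.0]]
ft_force: [-0.5, 0.2, -3.3]
width: 0.709
grasp_force: 66.7
```

```bash
python3 - <<'E'
from h import *
p=cams.camera('scene');g=cv2.cvtColor(p['pixels'],cv2.COLOR_RGB2BGR)
cv2.imwrite('pics/c2.png',cv2.resize(g[120:220,150:250],(600,600),interpolation=cv2.INTER_CUBIC))
o=r.get_obs();print(o['eef_pos'],o['width'],o['grasp_force'])
go([681.5,4.5,60],90)
E
```

```text
[445.37709573  -8.18954509  80.0142575 ] 0.7085617849288529 66.65542175062001
off [1.26, 23.6, 2.12] spin 0.0 t 5.1
```

View pics/c2.png

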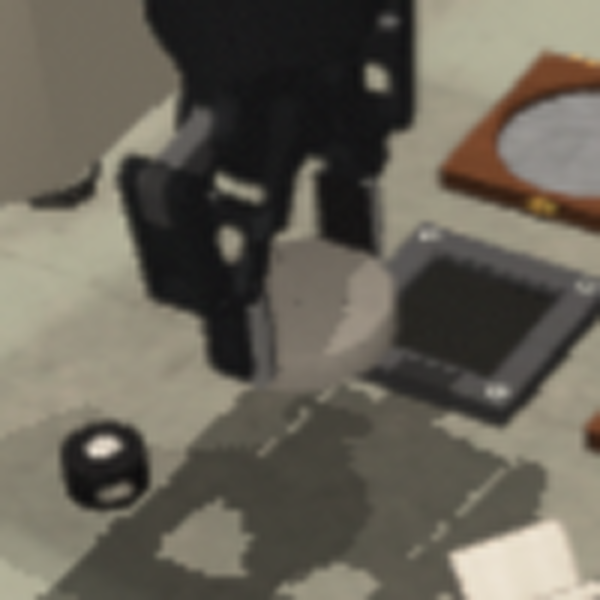

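move_arm(
  targets=[
    {"claw": 0.6,"offset": [0,0,5],"spin": 0},
    {"claw": 0.6,"offset": [0,0,7.6],"spin": 0},
    {"claw": 0.6,"offset": [0,0,7.7],"spin": 0},
    {"claw": 0.95,"offset": [0,0,7.7],"spin": 0},
    {"claw": 0.95,"offset": [0,0,7.6],"spin": 0},
    {"claw": 0.95,"offset": [0,0,7.1],"spin": 0},
    {"claw": 0.6,"offset": [0,0,7.1],"spin": 0},
    {"claw": 0.6,"offset": [0,0,7.1],"spin": 0},
    {"claw": 0.6,"offset": [0,0,7.1],"spin": 0},
    {"claw": 0.6,"offset": [0,0,7.1],"spin": 0},
    {"claw": 0.6,"offset": [0,0,7.1],"spin": 0},
    {"claw": 0.6,"offset": [0,0,7.1],"spin": 0},
  ],
  grip_force=70,
)

```text
time: 6.6
eef_pos: [445.4, -8.3, 11.5]
tool_rot: [[-0.0, 1.0, 0.001], [1.0, 0.0, -0.0], [-0.0, 0.001, -1.0]]
ft_force: [-7.1, 0.8, 34.2]
width: 0.607
grasp_force: 17.0
```

move_arm(
  targets=[
    {"claw": 0.6,"offset": [0,0,-0.8],"spin": 0},
    {"claw": 1,"offset": [0,0,-1.5],"spin": 0},
    {"claw": 1,"offset": [0,0,-1.5],"spin": 0},
    {"claw": 1,"offset": [0,0,-1.5],"spin": 0},
    {"claw": 1,"offset": [0,0,-1.5],"spin": 0},
  ],
)

```text
time: 7.22
eef_pos: [443.2, -8.0, 21.8]
tool_rot: [[-0.0, 1.0, -0.001], [1.0, 0.0, 0.0], [0.0, -0.001, -1.0]]
ft_force: [-0.3, 0.4, -0.6]
width: 1.0
grasp_force: 0.0
```

```bash
python3 - <<'E'
from h import *
o=r.get_obs();print(o['eef_pos'],o['width'],o['grasp_force'],o['ft_force'])
p=cams.camera('scene');g=cv2.cvtColor(p['pixels'],cv2.COLOR_RGB2BGR)
cv2.imwrite('pics/c3.png',cv2.resize(g[120:240,150:270],(600,600),interpolation=cv2.INTER_CUBIC))
E
```

```text
[443.1667592   -7.96277695  21.77836609] 0.9999899957119138 0.0 [-0.34042527  0.37206903 -0.57484791]
```

View pics/c3.png

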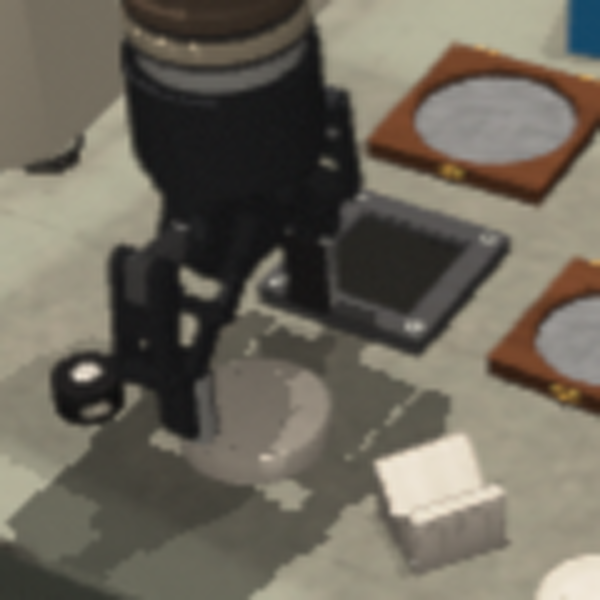

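move_arm(
  targets=[
    {"claw": 1,"offset": [0,0,1.5],"spin": 0},
    {"claw": 1,"offset": [0,0,2.3],"spin": 0},
    {"claw": 1,"offset": [0,0,2.3],"spin": 0},
    {"claw": 0.6,"offset": [0,0,2.3],"spin": 0},
    {"claw": 0.6,"offset": [0,0,2.3],"spin": 0},
    {"claw": 0.6,"offset": [0,0,2.3],"spin": 0},
    {"claw": 0.6,"offset": [0,0,2.3],"spin": 0},
    {"claw": 0.6,"offset": [0,0,2.3],"spin": 0},
    {"claw": 0.6,"offset": [0,0,1.5],"spin": 0},
    {"claw": 0.6,"offset": [0,0,0],"spin": 0},
    {"claw": 0.6,"offset": [0,0,-3.8],"spin": 0},
    {"claw": 0.6,"offset": [0,0,-3.8],"spin": 0},
    {"claw": 0.6,"offset": [0,0,-3.8],"spin": 0},
  ],
  grip_force=70,
)

```text
time: 8.9
eef_pos: [443.4, -8.0, 60.3]
tool_rot: [[-0.0, 1.0, 0.0], [1.0, 0.0, -0.0], [-0.0, 0.0, -1.0]]
ft_force: [-0.4, 0.5, -3.3]
width: 0.702
grasp_force: 77.4
```

```bash
python3 - <<'E'
from h import *
o=r.get_obs();print(o['eef_pos'],o['width'],o['grasp_force'],o['ft_force'])
go([681.5,4.5,50],90)
E
```

```text
[443.42144973  -8.00293224  60.2791671 ] 0.7017074796789416 77.41667761467397 [-0.41937506  0.47191276 -3.31102723]
off [1.24, 23.81, 1.03] spin 0.0 t 8.9
```

move_arm(
  targets=[
    {"claw": 0.6,"offset": [1.2,6,0],"spin": 0},
    {"claw": 0.6,"offset": [1.2,11,0],"spin": 0},
    {"claw": 0.6,"offset": [1.2,16,0],"spin": 0},
    {"claw": 0.6,"offset": [1.2,20.5,0],"spin": 0},
    {"claw": 0.6,"offset": [1.2,23,0],"spin": 0},
    {"claw": 0.6,"offset": [1.2,23.8,1],"spin": 0},
    {"claw": 0.6,"offset": [1.2,23.8,2.5],"spin": 0},
    {"claw": 0.6,"offset": [1.2,23.8,4],"spin": 0},
    {"claw": 0.6,"offset": [1.2,23.8,4.8],"spin": 0},
    {"claw": 0.6,"offset": [1.2,23.8,4.8],"spin": 0},
    {"claw": 0.6,"offset": [1.2,23.8,4.8],"spin": 0},
  ],
)

```text
time: 10.28
eef_pos: [682.1, 4.0, 12.9]
tool_rot: [[-0.0, 1.0, 0.001], [1.0, 0.0, -0.0], [-0.0, 0.001, -1.0]]
ft_force: [0.1, -0.2, -3.4]
width: 0.706
grasp_force: 77.4
```

```bash
python3 - <<'E'
from h import *
o=r.get_obs();print(o['eef_pos'],o['width'],o['grasp_force'],o['ft_force'])
p=cams.camera('scene');g=cv2.cvtColor(p['pixels'],cv2.COLOR_RGB2BGR)
cv2.imwrite('pics/c4.png',cv2.resize(g[80:180,195:295],(600,600),interpolation=cv2.INTER_CUBIC))
E
```

```text
[682.10370662   4.00351698  12.89122146] 0.7061538968250679 77.43835753994063 [ 0.0873036  -0.20512461 -3.44628142]
```

View pics/c4.png

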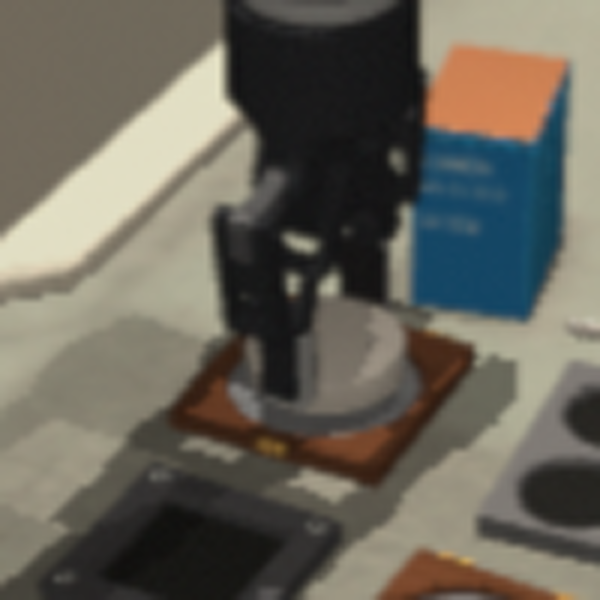

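move_arm(
  targets=[
    {"claw": 0.6,"offset": [0,0,0.3],"spin": 0},
    {"claw": 0.6,"offset": [0,0,0.6],"spin": 0},
    {"claw": 0.6,"offset": [0,0,0.8],"spin": 0},
    {"claw": 0.6,"offset": [0,0,0.8],"spin": 0},
  ],
)

```text
time: 10.82
eef_pos: [681.7, 4.0, 4.2]
tool_rot: [[-0.0, 1.0, -0.0], [1.0, 0.0, -0.0], [-0.0, -0.0, -1.0]]
ft_force: [0.2, 0.4, -2.4]
width: 0.704
grasp_force: 77.5
```

move_arm(
  targets=[
    {"claw": 0.85,"offset": [0,0,0.8],"spin": 0},
    {"claw": 0.95,"offset": [0,0,0.8],"spin": 0},
    {"claw": 0.95,"offset": [0,0,0.6],"spin": 0},
    {"claw": 0.95,"offset": [0,0,-1],"spin": 0},
    {"claw": 0.95,"offset": [0,0,-5],"spin": 0},
    {"claw": 0.95,"offset": [0,0,-8],"spin": 0},
    {"claw": 0.95,"offset": [-18.9,-27.3,-7],"spin": 0},
    {"claw": 0.95,"offset": [-18.9,-27.3,-7],"spin": 0},
    {"claw": 0.95,"offset": [-18.9,-27.3,-7],"spin": 0},
    {"claw": 0.95,"offset": [-18.9,-27.3,-7],"spin": 0},
    {"claw": 0.95,"offset": [-18.9,-27.3,-7],"spin": 0},
    {"claw": 0.95,"offset": [-18.9,-27.3,-7],"spin": 0},
    {"claw": 0.95,"offset": [-18.9,-27.3,-5],"spin": 0},
    {"claw": 0.95,"offset": [-18.9,-27.3,-4],"spin": 0},
    {"claw": 0.95,"offset": [-18.9,-27.3,-4],"spin": 0},
  ],
)

```text
time: 12.7
eef_pos: [409.1, -185.0, 44.2]
tool_rot: [[-0.001, 1.0, 0.0], [1.0, 0.001, 0.0], [0.0, 0.0, -1.0]]
ft_force: [0.0, 0.6, 0.6]
width: 0.948
grasp_force: 0.0
```

```bash
python3 - <<'E'
from h import *
p=cams.camera('scene');g=cv2.cvtColor(p['pixels'],cv2.COLOR_RGB2BGR)
t=cams.camera('top');gt=cv2.cvtColor(t['pixels'],cv2.COLOR_RGB2BGR)
cv2.imwrite('pics/c5.png',np.hstack([cv2.resize(g[100:290,160:350],(400,400)),cv2.resize(gt[110:160,185:235],(400,400))]))
m=np.argwhere(0*gt[...,0]==1)
print(cams.find_in(t,'large_block_centre')[:1])
go([408.3,-184.8,0],90)
E
```

```text
[{'at': [683.5, 1.6, 16.8], 'confidence': 0.93}]
off [0.04, -0.14, 4.48] spin 0.1 t 12.85
```

View pics/c5.png

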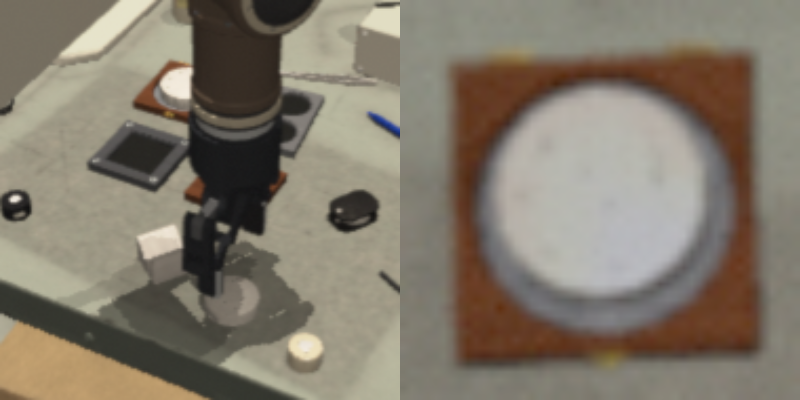

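move_arm(
  targets=[
    {"claw": 0.95,"offset": [0,-0.1,2.5],"spin": 0},
    {"claw": 0.95,"offset": [0,-0.1,4.2],"spin": 0},
    {"claw": 0.95,"offset": [0,-0.1,4.2],"spin": 0},
    {"claw": 0.45,"offset": [0,-0.1,4.2],"spin": 0},
    {"claw": 0.45,"offset": [0,-0.1,4.2],"spin": 0},
    {"claw": 0.45,"offset": [0,-0.1,4.2],"spin": 0},
    {"claw": 0.45,"offset": [0,-0.1,4.2],"spin": 0},
    {"claw": 0.45,"offset": [0,-0.1,4.2],"spin": 0},
    {"claw": 0.45,"offset": [0,-0.1,4.2],"spin": 0},
  ],
  grip_force=60,
)

```text
time: 13.98
eef_pos: [408.5, -185.4, 3.8]
tool_rot: [[-0.0, 1.0, 0.001], [1.0, 0.0, -0.001], [-0.001, 0.001, -1.0]]
ft_force: [-2.9, 1.8, 6.7]
width: 0.548
grasp_force: 60.7
```

move_arm(
  targets=[
    {"claw": 0.45,"offset": [0,0,-1],"spin": 0},
    {"claw": 0.45,"offset": [0,0,-3],"spin": 0},
    {"claw": 0.45,"offset": [0,0,-6],"spin": 0},
    {"claw": 0.45,"offset": [2.2,5,-6],"spin": 0},
    {"claw": 0.45,"offset": [4.4,10,-6],"spin": 0},
    {"claw": 0.45,"offset": [6.2,13.8,-6],"spin": 0},
    {"claw": 0.45,"offset": [6.7,14.8,-5],"spin": 0},
    {"claw": 0.45,"offset": [6.7,14.8,-3.5],"spin": 0},
    {"claw": 0.45,"offset": [6.7,14.8,-2],"spin": 0},
    {"claw": 0.45,"offset": [6.7,14.8,-1.2],"spin": 0},
    {"claw": 0.45,"offset": [6.7,14.8,-1.2],"spin": 0},
  ],
)

```text
time: 15.35
eef_pos: [553.9, -118.2, 13.0]
tool_rot: [[0.001, 1.0, -0.003], [1.0, -0.001, 0.001], [0.001, -0.003, -1.0]]
ft_force: [-0.3, -0.7, -2.1]
width: 0.54
grasp_force: 62.4
```

```bash
python3 - <<'E'
from h import *
o=r.get_obs();print(o['width'],o['grasp_force'],o['ft_force'])
go([556.8,-118.3,6.5],90)
E
```

```text
0.5404058519864939 62.37649528415204 [-0.33849103 -0.66030403 -2.0734445 ]
off [-0.01, 0.29, 0.65] spin -0.0 t 15.35
```

move_arm(
  targets=[
    {"claw": 0.45,"offset": [0,0,0],"spin": 0},
    {"claw": 0.45,"offset": [0,0,0.3],"spin": 0},
    {"claw": 0.45,"offset": [0,0,0.6],"spin": 0},
    {"claw": 0.45,"offset": [0,0,0.75],"spin": 0},
    {"claw": 0.45,"offset": [0,0,0.75],"spin": 0},
  ],
)

```text
time: 15.98
eef_pos: [555.9, -118.1, 7.8]
tool_rot: [[-0.0, 1.0, -0.0], [1.0, 0.0, -0.0], [-0.0, -0.0, -1.0]]
ft_force: [-3.1, -0.0, 4.2]
width: 0.548
grasp_force: 63.2
```

move_arm(
  targets=[
    {"claw": 0.75,"offset": [0,0,0.75],"spin": 0},
    {"claw": 0.8,"offset": [0,0,0.75],"spin": 0},
    {"claw": 0.8,"offset": [0,0,0.6],"spin": 0},
    {"claw": 0.8,"offset": [0,0,-1],"spin": 0},
    {"claw": 0.8,"offset": [0,0,-5],"spin": 0},
    {"claw": 0.7,"offset": [0,0,-8],"spin": 0},
    {"claw": 0.7,"offset": [18.3,-12.9,-7],"spin": 90},
    {"claw": 0.7,"offset": [18.3,-12.9,-7],"spin": 90},
    {"claw": 0.7,"offset": [18.3,-12.9,-7],"spin": 90},
    {"claw": 0.7,"offset": [18.3,-12.9,-7],"spin": 90},
    {"claw": 0.7,"offset": [18.3,-12.9,-7],"spin": 90},
    {"claw": 0.7,"offset": [18.3,-12.9,-7],"spin": 90},
    {"claw": 0.7,"offset": [18.3,-12.9,-7],"spin": 90},
    {"claw": 0.7,"offset": [18.3,-12.9,-6],"spin": 90},
    {"claw": 0.7,"offset": [18.3,-12.9,-5],"spin": 90},
    {"claw": 0.7,"offset": [18.3,-12.9,-4],"spin": 90},
    {"claw": 0.7,"offset": [18.3,-12.9,-4],"spin": 90},
    {"claw": 0.7,"offset": [18.3,-12.9,-4],"spin": 90},
  ],
)

```text
time: 18.23
eef_pos: [426.9, 65.0, 47.0]
tool_rot: [[1.0, 0.001, 0.0], [0.001, -1.0, 0.0], [0.0, -0.0, -1.0]]
ft_force: [-0.8, -0.8, 0.2]
width: 0.701
grasp_force: 0.0
```

```bash
python3 - <<'E'
from h import *
p=cams.camera('scene');g=cv2.cvtColor(p['pixels'],cv2.COLOR_RGB2BGR)
t=cams.camera('top');gt=cv2.cvtColor(t['pixels'],cv2.COLOR_RGB2BGR)
cv2.imwrite('pics/c6.png',np.hstack([cv2.resize(g[120:240,120:240],(400,400)),cv2.resize(gt[160:210,235:285],(400,400))]))
go([426.6,64.7,0],0)
E
```

```text
off [-0.06, 0.03, 4.72] spin 0.0 t 18.32
```

View pics/c6.png

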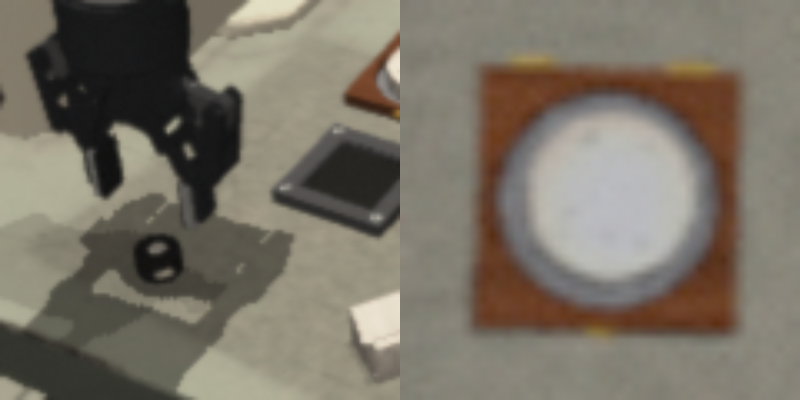

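move_arm(
  targets=[
    {"claw": 0.7,"offset": [-0.05,0,2.5],"spin": 0},
    {"claw": 0.7,"offset": [-0.05,0,4.2],"spin": 0},
    {"claw": 0.7,"offset": [-0.05,0,4.2],"spin": 0},
    {"claw": 0.2,"offset": [-0.05,0,4.2],"spin": 0},
    {"claw": 0.2,"offset": [-0.05,0,4.2],"spin": 0},
    {"claw": 0.2,"offset": [-0.05,0,4.2],"spin": 0},
    {"claw": 0.2,"offset": [-0.05,0,4.2],"spin": 0},
    {"claw": 0.2,"offset": [-0.05,0,4.2],"spin": 0},
    {"claw": 0.2,"offset": [-0.05,0,4.2],"spin": 0},
    {"claw": 0.2,"offset": [-0.05,0,3.5],"spin": 0},
    {"claw": 0.2,"offset": [-0.05,0,1],"spin": 0},
    {"claw": 0.2,"offset": [-0.05,0,-2],"spin": 0},
    {"claw": 0.2,"offset": [-0.05,0,-2],"spin": 0},
    {"claw": 0.2,"offset": [-0.05,0,-2],"spin": 0},
  ],
  grip_force=35,
)

```text
time: 20.08
eef_pos: [425.7, 65.0, 66.5]
tool_rot: [[1.0, 0.0, -0.0], [0.0, -1.0, -0.0], [-0.0, 0.0, -1.0]]
ft_force: [0.4, 0.5, -0.8]
width: 0.324
grasp_force: 34.7
```

```bash
python3 - <<'E'
from h import *
go([713,-114.2,60],0)
E
```

```text
off [28.73, 17.92, 0.64] spin 0.0 t 20.07
```

move_arm(
  targets=[
    {"claw": 0.2,"offset": [5,3.1,0],"spin": 0},
    {"claw": 0.2,"offset": [10,6.2,0],"spin": 0},
    {"claw": 0.2,"offset": [15,9.3,0],"spin": 0},
    {"claw": 0.2,"offset": [20,12.4,0],"spin": 0},
    {"claw": 0.2,"offset": [25,15.5,0],"spin": 0},
    {"claw": 0.2,"offset": [28,17.5,0],"spin": 0},
    {"claw": 0.2,"offset": [28.7,17.9,0.5],"spin": 0},
    {"claw": 0.2,"offset": [28.7,17.9,2],"spin": 0},
    {"claw": 0.2,"offset": [28.7,17.9,3.5],"spin": 0},
    {"claw": 0.2,"offset": [28.7,17.9,4.5],"spin": 0},
    {"claw": 0.2,"offset": [28.7,17.9,5],"spin": 0},
    {"claw": 0.2,"offset": [28.7,17.9,5],"spin": 0},
    {"claw": 0.2,"offset": [28.7,17.9,5],"spin": 0},
  ],
)

```text
time: 21.7
eef_pos: [713.8, -114.0, 17.6]
tool_rot: [[1.0, 0.0, 0.001], [0.0, -1.0, -0.0], [0.001, 0.0, -1.0]]
ft_force: [0.2, -0.8, 0.3]
width: 0.327
grasp_force: 34.7
```

```bash
python3 - <<'E'
from h import *
p=cams.camera('scene');g=cv2.cvtColor(p['pixels'],cv2.COLOR_RGB2BGR)
cv2.imwrite('pics/c7.png',cv2.resize(g[100:200,240:340],(500,500)))
go([713,-114.2,9],0)
E
```

```text
off [-0.09, 0.01, 0.87] spin 0.0 t 21.75
```

View pics/c7.png

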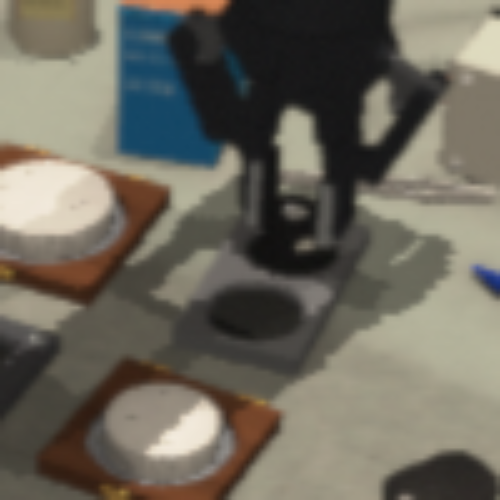

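move_arm(
  targets=[
    {"claw": 0.2,"offset": [0,0,0.3],"spin": 0},
    {"claw": 0.2,"offset": [0,0,0.55],"spin": 0},
    {"claw": 0.2,"offset": [0,0,0.75],"spin": 0},
    {"claw": 0.2,"offset": [0,0,0.75],"spin": 0},
  ],
)

```text
time: 22.25
eef_pos: [713.1, -114.0, 10.0]
tool_rot: [[1.0, 0.0, -0.001], [0.0, -1.0, 0.0], [-0.001, -0.0, -1.0]]
ft_force: [-1.6, 0.4, 3.9]
width: 0.328
grasp_force: 35.1
```

move_arm(
  targets=[
    {"claw": 0.55,"offset": [0,0,0.7],"spin": 0},
    {"claw": 0.6,"offset": [0,0,0.7],"spin": 0},
    {"claw": 0.6,"offset": [0,0,0.5],"spin": 0},
    {"claw": 0.6,"offset": [0,0,-1],"spin": 0},
    {"claw": 0.6,"offset": [0,0,-4.5],"spin": 0},
    {"claw": 0.6,"offset": [0,0,-7],"spin": 0},
    {"claw": 0.7,"offset": [-33.4,15.5,-6.5],"spin": 0},
    {"claw": 0.7,"offset": [-33.4,15.5,-6.5],"spin": 0},
    {"claw": 0.7,"offset": [-33.4,15.5,-6.5],"spin": 0},
    {"claw": 0.7,"offset": [-33.4,15.5,-6.5],"spin": 0},
    {"claw": 0.7,"offset": [-33.4,15.5,-6.5],"spin": 0},
    {"claw": 0.7,"offset": [-33.4,15.5,-6.5],"spin": 0},
    {"claw": 0.7,"offset": [-33.4,15.5,-6.5],"spin": 0},
    {"claw": 0.7,"offset": [-33.4,15.5,-5],"spin": 0},
    {"claw": 0.7,"offset": [-33.4,15.5,-3.8],"spin": 0},
    {"claw": 0.7,"offset": [-33.4,15.5,-3.8],"spin": 0},
    {"claw": 0.7,"offset": [-33.4,15.5,-3.8],"spin": 0},
  ],
)

```text
time: 24.38
eef_pos: [379.8, -268.5, 46.8]
tool_rot: [[1.0, 0.002, -0.001], [0.002, -1.0, 0.001], [-0.001, -0.001, -1.0]]
ft_force: [0.4, 0.6, 0.3]
width: 0.701
grasp_force: 0.0
```

```bash
python3 - <<'E'
from h import *
p=cams.camera('scene');g=cv2.cvtColor(p['pixels'],cv2.COLOR_RGB2BGR)
t=cams.camera('top');gt=cv2.cvtColor(t['pixels'],cv2.COLOR_RGB2BGR)
cv2.imwrite('pics/c8.png',np.hstack([cv2.resize(g[180:300,240:360],(400,400)),cv2.resize(gt[108:158,235:285],(400,400))]))
go([379.4,-268.8,0],0)
E
```

```text
off [-0.05, -0.01, 4.73] spin 0.1 t 24.48
```

View pics/c8.png

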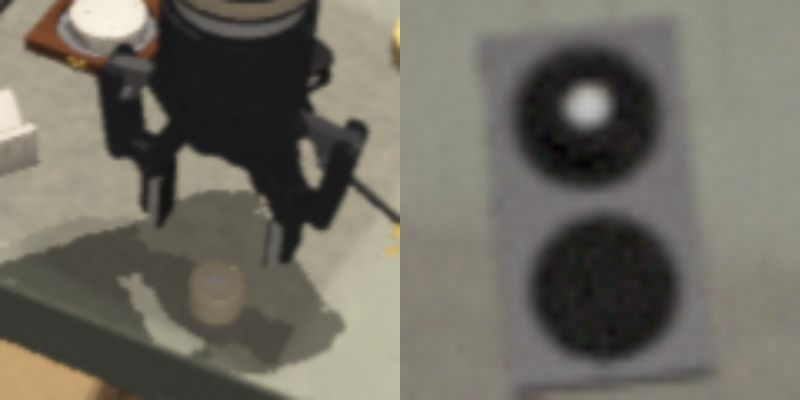

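move_arm(
  targets=[
    {"claw": 0.7,"offset": [-0.05,0,2.5],"spin": 0},
    {"claw": 0.7,"offset": [-0.05,0,4.2],"spin": 0},
    {"claw": 0.7,"offset": [-0.05,0,4.2],"spin": 0},
    {"claw": 0.2,"offset": [-0.05,0,4.2],"spin": 0},
    {"claw": 0.2,"offset": [-0.05,0,4.2],"spin": 0},
    {"claw": 0.2,"offset": [-0.05,0,4.2],"spin": 0},
    {"claw": 0.2,"offset": [-0.05,0,4.2],"spin": 0},
    {"claw": 0.2,"offset": [-0.05,0,4.2],"spin": 0},
    {"claw": 0.2,"offset": [-0.05,0,4.2],"spin": 0},
    {"claw": 0.2,"offset": [-0.05,0,3.5],"spin": 0},
    {"claw": 0.2,"offset": [-0.05,0,1],"spin": 0},
    {"claw": 0.2,"offset": [-0.05,0,-2.5],"spin": 0},
    {"claw": 0.2,"offset": [-0.05,0,-2.5],"spin": 0},
    {"claw": 0.2,"offset": [-0.05,0,-2.5],"spin": 0},
  ],
  grip_force=35,
)

```text
time: 26.22
eef_pos: [378.3, -268.6, 71.9]
tool_rot: [[1.0, 0.0, -0.001], [0.0, -1.0, 0.0], [-0.001, -0.0, -1.0]]
ft_force: [-0.2, -0.5, -0.8]
width: 0.33
grasp_force: 34.6
```

```bash
python3 - <<'E'
from h import *
go([659,-118.3,60],0)
E
```

```text
off [28.08, -15.02, 1.18] spin 0.0 t 26.23
```

move_arm(
  targets=[
    {"claw": 0.2,"offset": [5,-2.7,0],"spin": 0},
    {"claw": 0.2,"offset": [10,-5.4,0],"spin": 0},
    {"claw": 0.2,"offset": [15,-8.1,0],"spin": 0},
    {"claw": 0.2,"offset": [20,-10.8,0],"spin": 0},
    {"claw": 0.2,"offset": [25,-13.4,0],"spin": 0},
    {"claw": 0.2,"offset": [27.5,-14.7,0],"spin": 0},
    {"claw": 0.2,"offset": [28,-15,1],"spin": 0},
    {"claw": 0.2,"offset": [28,-15,2.5],"spin": 0},
    {"claw": 0.2,"offset": [28,-15,4],"spin": 0},
    {"claw": 0.2,"offset": [28,-15,5],"spin": 0},
    {"claw": 0.2,"offset": [28,-15,5.5],"spin": 0},
    {"claw": 0.2,"offset": [28,-15,5.5],"spin": 0},
    {"claw": 0.2,"offset": [28,-15,5.5],"spin": 0},
  ],
)

```text
time: 27.85
eef_pos: [659.3, -119.2, 18.0]
tool_rot: [[1.0, 0.0, 0.001], [0.0, -1.0, -0.0], [0.001, 0.0, -1.0]]
ft_force: [0.2, -0.2, -0.2]
width: 0.33
grasp_force: 34.6
```

```bash
python3 - <<'E'
from h import *
go([659,-118.3,9.5],0)
E
```

```text
off [-0.03, -0.09, 0.85] spin 0.0 t 27.85
```

move_arm(
  targets=[
    {"claw": 0.2,"offset": [0,-0.1,0.3],"spin": 0},
    {"claw": 0.2,"offset": [0,-0.1,0.6],"spin": 0},
    {"claw": 0.2,"offset": [0,-0.1,0.8],"spin": 0},
    {"claw": 0.2,"offset": [0,-0.1,0.8],"spin": 0},
  ],
)

```text
time: 28.35
eef_pos: [658.7, -117.8, 10.2]
tool_rot: [[1.0, 0.0, -0.001], [0.0, -1.0, 0.0], [-0.001, -0.0, -1.0]]
ft_force: [-3.1, 0.5, 4.8]
width: 0.33
grasp_force: 35.1
```

move_arm(
  targets=[
    {"claw": 0.55,"offset": [0,0,0],"spin": 0},
    {"claw": 0.6,"offset": [0,0,0],"spin": 0},
    {"claw": 0.6,"offset": [0,0,-0.2],"spin": 0},
    {"claw": 0.6,"offset": [0,0,-1.5],"spin": 0},
    {"claw": 0.6,"offset": [0,0,-5],"spin": 0},
    {"claw": 0.6,"offset": [0,0,-8],"spin": 0},
    {"claw": 0.9,"offset": [-23.1,-1.2,-7.5],"spin": 36.5},
    {"claw": 0.9,"offset": [-23.1,-1.2,-7.5],"spin": 36.5},
    {"claw": 0.9,"offset": [-23.1,-1.2,-7.5],"spin": 36.5},
    {"claw": 0.9,"offset": [-23.1,-1.2,-7.5],"spin": 36.5},
    {"claw": 0.9,"offset": [-23.1,-1.2,-7.5],"spin": 36.5},
    {"claw": 0.9,"offset": [-23.1,-1.2,-7],"spin": 36.5},
    {"claw": 0.9,"offset": [-23.1,-1.2,-6],"spin": 36.5},
    {"claw": 0.9,"offset": [-23.1,-1.2,-5],"spin": 36.5},
    {"claw": 0.9,"offset": [-23.1,-1.2,-5],"spin": 36.5},
    {"claw": 0.9,"offset": [-23.1,-1.2,-5],"spin": 36.5},
  ],
)

```text
time: 30.35
eef_pos: [427.7, -105.9, 58.9]
tool_rot: [[0.804, -0.594, -0.001], [-0.594, -0.804, 0.0], [-0.001, 0.0, -1.0]]
ft_force: [-0.6, 0.1, 0.1]
width: 0.899
grasp_force: 0.0
```

```bash
python3 - <<'E'
from h import *
p=cams.camera('scene');g=cv2.cvtColor(p['pixels'],cv2.COLOR_RGB2BGR)
t=cams.camera('top');gt=cv2.cvtColor(t['pixels'],cv2.COLOR_RGB2BGR)
cv2.imwrite('pics/c9.png',np.hstack([cv2.resize(g[150:250,180:280],(400,400)),cv2.resize(gt[108:158,235:285],(400,400))]))
go([427.4,-105.5,8],-36.5)
E
```

```text
off [-0.08, -0.01, 5.13] spin 0.0 t 30.45
```

View pics/c9.png

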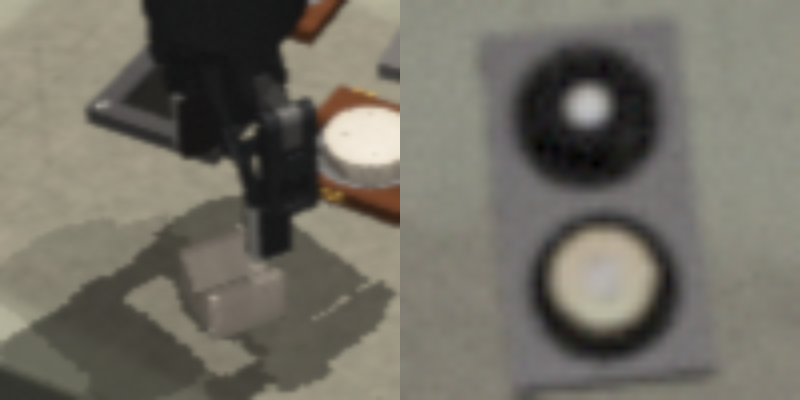

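move_arm(
  targets=[
    {"claw": 0.9,"offset": [-0.05,0,3],"spin": 0},
    {"claw": 0.9,"offset": [-0.05,0,5.1],"spin": 0},
    {"claw": 0.9,"offset": [-0.05,0,5.1],"spin": 0},
    {"claw": 0.3,"offset": [-0.05,0,5.1],"spin": 0},
    {"claw": 0.3,"offset": [-0.05,0,5.1],"spin": 0},
    {"claw": 0.3,"offset": [-0.05,0,5.1],"spin": 0},
    {"claw": 0.3,"offset": [-0.05,0,5.1],"spin": 0},
    {"claw": 0.3,"offset": [-0.05,0,5.1],"spin": 0},
    {"claw": 0.3,"offset": [-0.05,0,5.1],"spin": 0},
    {"claw": 0.3,"offset": [-0.05,0,4.5],"spin": 0},
    {"claw": 0.3,"offset": [-0.05,0,2.5],"spin": 0},
    {"claw": 0.3,"offset": [-0.05,0,-1],"spin": 0},
    {"claw": 0.3,"offset": [-0.05,0,-1],"spin": 0},
    {"claw": 0.3,"offset": [-0.05,0,-1],"spin": 0},
  ],
  grip_force=60,
)

```text
time: 32.2
eef_pos: [426.4, -105.4, 68.6]
tool_rot: [[0.804, -0.595, -0.001], [-0.595, -0.804, 0.0], [-0.001, 0.0, -1.0]]
ft_force: [-0.1, 0.6, -3.6]
width: 0.449
grasp_force: 61.0
```

```bash
python3 - <<'E'
from h import *
go([558,-3.6,60],0)
E
```

```text
off [4.53, -16.01, 0.85] spin -36.5 t 32.2
```

move_arm(
  targets=[
    {"claw": 0.3,"offset": [1.2,-4.5,0],"spin": -10},
    {"claw": 0.3,"offset": [2.5,-9,0],"spin": -20},
    {"claw": 0.3,"offset": [3.8,-13.5,0],"spin": -30},
    {"claw": 0.3,"offset": [4.5,-16,0],"spin": -36.5},
    {"claw": 0.3,"offset": [4.5,-16,1.5],"spin": -36.5},
    {"claw": 0.3,"offset": [4.5,-16,3],"spin": -36.5},
    {"claw": 0.3,"offset": [4.5,-16,4.4],"spin": -36.5},
    {"claw": 0.3,"offset": [4.5,-16,4.6],"spin": -36.5},
    {"claw": 0.3,"offset": [4.5,-16,4.6],"spin": -36.5},
  ],
)

```text
time: 33.33
eef_pos: [558.2, -4.3, 23.0]
tool_rot: [[1.0, -0.001, -0.001], [-0.001, -1.0, 0.0], [-0.001, -0.0, -1.0]]
ft_force: [-0.2, 0.3, -2.5]
width: 0.45
grasp_force: 61.3
```

```bash
python3 - <<'E'
from h import *
p=cams.camera('scene');g=cv2.cvtColor(p['pixels'],cv2.COLOR_RGB2BGR)
cv2.imwrite('pics/c10.png',cv2.resize(g[120:220,180:280],(500,500)))
go([558,-3.6,11],0)
E
```

```text
off [-0.09, -0.06, 1.26] spin -0.0 t 33.38
```

View pics/c10.png

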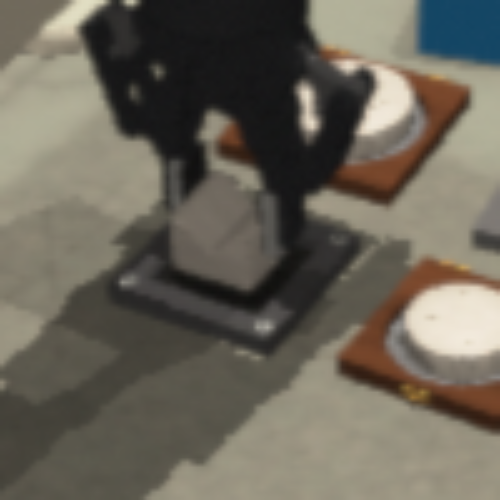

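Anvil hangs aligned over the seat (crop 215,235), V visible on its front end. Lowering.

move_arm(
  targets=[
    {"claw": 0.3,"offset": [0,-0.05,0.4],"spin": 0},
    {"claw": 0.3,"offset": [0,-0.05,0.7],"spin": 0},
    {"claw": 0.3,"offset": [0,-0.05,1],"spin": 0},
    {"claw": 0.3,"offset": [0,-0.05,1.15],"spin": 0},
    {"claw": 0.3,"offset": [0,-0.05,1.15],"spin": 0},
  ],
)

```text
time: 34.0
eef_pos: [558.7, -3.3, 13.6]
tool_rot: [[1.0, 0.001, -0.001], [0.001, -1.0, -0.0], [-0.001, 0.0, -1.0]]
ft_force: [-4.7, 0.1, 10.2]
width: 0.457
grasp_force: 62.9
```

move_arm(
  targets=[
    {"claw": 0.5,"offset": [0,0,-0.1],"spin": 0},
    {"claw": 0.65,"offset": [0,0,-0.1],"spin": 0},
    {"claw": 0.65,"offset": [0,0,-0.2],"spin": 0},
    {"claw": 0.65,"offset": [0,0,-2],"spin": 0},
    {"claw": 0.65,"offset": [0,0,-6],"spin": 0},
    {"claw": 0.65,"offset": [0,0,-12],"spin": 0},
    {"claw": 0.65,"offset": [-18,10,-14],"spin": 0},
    {"claw": 0.65,"offset": [-18,20,-14],"spin": 0},
    {"claw": 0.65,"offset": [-18,30,-14],"spin": 0},
    {"claw": 0.65,"offset": [-18,30,-14],"spin": 0},
    {"claw": 0.65,"offset": [-18,30,-14],"spin": 0},
    {"claw": 0.65,"offset": [-18,30,-14],"spin": 0},
    {"claw": 0.65,"offset": [-18,30,-14],"spin": 0},
  ],
)

```text
time: 35.62
eef_pos: [378.2, -307.0, 153.5]
tool_rot: [[1.0, -0.005, 0.002], [-0.005, -1.0, -0.003], [0.002, 0.003, -1.0]]
ft_force: [0.3, 0.2, -0.7]
width: 0.648
grasp_force: 0.0
```

```bash
sed -i "s/seg0/seg1/" seg.py; sed -i "s/^Z=.*/Z=dict(zip(N,[19,19,34,22,24,10,10,10,10,18]))/" seg.py; python3 seg.py; python3 - <<'E'
import cv2,numpy as np
from h import *
p=cams.camera('scene');g=cv2.cvtColor(p['pixels'],cv2.COLOR_RGB2BGR)
a=cv2.resize(cv2.imread('pics/seg1.png')[0:400,0:400],(400,400))
cv2.imwrite('pics/end.png',np.hstack([a,cv2.resize(g[110:230,190:310],(400,400))]))
E
```

```text
large_block_centre 0.89 px 210.2 134.1 cen [682.1   3.5] rect [681.9   4.6] [67. 64.] 43.7
small_block_centre 0.78 px 261.4 184.1 cen [ 557.4 -119.4] rect [ 557.7 -118.6] [48. 48.] 89.1
vee_anvil_centre 0.79 px 212.4 184.3 cen [557.   -3.6] rect [558.9  -3.8] [45. 46.] 89.7
vee_anvil_centre 0.19 px 259.6 133.2 cen [ 678.5 -117. ] rect [ 679.5 -117.4] [111.  63.] 4.4
dark_mount_centre 0.54 px 258.4 121.1 cen [ 711.5 -114.7] rect [ 711.1 -114.6] [29. 27.] 25.1
pale_mount_centre 0.51 px 260.5 143.5 cen [ 655.5 -118.9] rect [ 655.4 -118.9] [31. 32.] 89.0
pale_mount_centre 0.16 px 311.9 176.9 cen [ 572.4 -240.2] rect [ 572.3 -239.9] [33. 47.] 62.0
large_case_recess 0.59 px 210.5 136.2 cen [679.2   3.8] rect [682.5   4.6] [99. 96.] 1.0
small_case_recess 0.68 px 261.1 184.3 cen [ 558.  -118.9] rect [ 558.4 -119.3] [82. 82.] 87.2
specimen_tray_mid 0.67 px 259.6 133.2 cen [ 684.4 -117. ] rect [ 685.2 -117.4] [115.  64.] 4.3
anvil_seat_recess 0.77 px 214.6 185.0 cen [558.  -6.] rect [558.3  -4.3] [84. 83.] 89.2
loupe_centre 0.82 px 311.6 177.0 cen [ 572.9 -240.2] rect [ 572.2 -240.1] [33. 50.] 62.0
```

View pics/end.png

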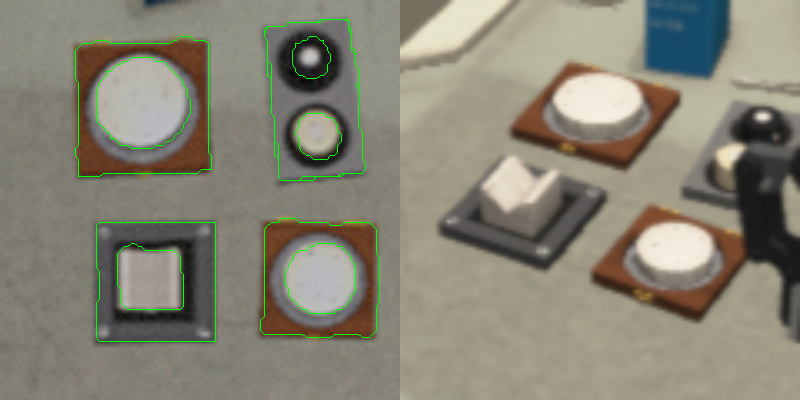

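```bash
python3 -c "
from plant import r
print(r.close_job())"
```

```text
the job is handed in; nothing more can be done
None
```

All five pieces were lowered into their recesses and the job was handed in at about 36 s. The last camera check showed each one centred in its recess and the loupe where it started; the hand-in gave no pass or fail result.

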